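# Gauge a sealed sensor pod and sort out a leaker

## Robot

A 6-joint arm with a two-finger parallel gripper is mounted at the origin on the work surface; the furniture and walls round the work are solid. World frame = base frame: x ahead of the robot, y to its left, z up, the work surface at z = 0. Lengths are in m, angles in rad, forces in N, time in s.
With the tool pointing down it reaches from about 0.35 to 0.925 m from the base axis. Payload 6.4 kg.
Tool frame: the origin (TCP) lies on the centre line of the jaws, within the pads' length; the fingertips stand 11 mm ahead of it and the grasp point (between the pads) lies 8 mm behind it; z points along the fingers, y is the line along which they close (so a half turn about z gives the same grasp; the last joint's range is limited). The gripper opens to 85 mm and grips with 20 to 120 N. Pads are 22 mm wide; open, the fingers measure 114 mm over their backs; the gripper's body (76 mm by 85 mm) begins 54 mm behind the grasp point. The pads swing forward as they close: fully open they stand 13 mm farther back than shut.
Start: joints at [-1.372, 0.245, 1.558, -0, 1.339, -0.174], TCP at [0.237, -0.605, 0.242] pointing down, gripper open.
Joint ranges: [-3.13, 3.13], [-1.02, 2.26], [0.13, 2.54], [-0.95, 4.09], [0.21, 2.88], [-2.74, 2.74]. Speed limits (rad/s): [2.57, 2.57, 3.14, 3.14, 3.14, 3.14].

## Interface

Orientations are given as a unit quaternion [x, y, z, w].
In Python, from workcell import robot gives the robot as it stands.
- The arm moves only by the tool step_arm, never from a script. Its argument "rows" is a list of rows, each a list of 3 entries, a list of its own where there are three numbers: the shift along the world's x, y, z in units of 50 mm (1.0 is 50 mm), then the turn about the world's z in units of 8 degrees (1.0 is 8 degrees), then the finger opening in mm, from 0 to 85.4. In form: [[[tx, ty, tz], spin, grip], ...]. A call has 1 to 8 rows; each row shifts and turns the commanded pose from where the row before left it; what a row does not reach is not made up. A row lasts 1/10 s, in which the tool goes at most 50 mm and 8.59 degrees, less where a joint would pass 70% of its speed; a pose out of reach is approached as far as the arm can. A call is refused whole if a number of a shift passes 1 or a number of a turn 1, either way. A call with a gripper value outside its range is refused whole. The fingers move at their own pace and stop on an object; "squeeze" is the grip in N (left out, the last holds). Time passes only in rows, so rows that do not move let the fingers close. It gives the time, the measured TCP pose, the force, the opening and the grip force at its end, in the units of the state.
- robot.sense(): the state, without advancing time (a new reading comes with each control period).
- robot.grab_frame(name): name is "scene" or "top" or "wrist"; returns (picture, depth): 384x512x3 uint8, blue, green, red; 384x512 float32, m along the optical axis (not along the pixel's ray), 0 where there is no reading.
- robot.camera_info(name): a dict with "K" (3x3 intrinsics, pixels), "extrinsics" (4x4, takes a point from camera to world coordinates). Camera axes: x right, y down, z forward; pixel columns grow to the right and rows downward; lengths in m; the calibration is good to about 2 mm. A picture is of the moment at which its call begins: read the wrist's pose just before it. camera_info takes no time and is no camera call; for the wrist camera it gives the pose at the moment of the call.
- robot.close_job(): hands the job in; it is judged then, once.
Trained networks look in the newest picture that a camera, given by its name, has taken for a name from the list of things; names that differ only in an ending like _2 or _b are one class to them, and where a whole thing is asked for, a point or a joint stands for the part that bears it (a point fixed in the world has none). Each returns a list of dicts, best first, with "conf" (0 to 1); they miss things now and then, are a little off and sometimes report something else, mostly with a low value. They report only what shows in the picture. A call takes as long as a camera call. They do not tell look-alikes from the thing itself.
- robot.cut_out(camera, target): "mask" (384x512 bool, what is visible of it) and "pixel" ([column, row] in pixels, amid what is visible of it).
The state is a dict: "t": time; "joint_positions": joint angles; "dq": joint speeds; "effort": joint torques, N m; "eef_pos": TCP position; "tool_rot": TCP orientation; "force": force on the tool from outside, world axes, zero at the start; "ft_torque": the same for the moment, N m; "gripper_width": finger opening in m; "grasp_force": force on a finger pad.
Only numpy, scipy, OpenCV 4.12 (cv2) and the standard library are available. Lean on these libraries where they do the work, as an engineer would, in place of code of your own. Each camera call takes 0.05 s, during which the arm holds its last target. There are 200 camera calls.

## Task

One of the two sensor pods in the leak-test stand has its valve bare: check its charge. Take the pressure gauge from its rest, press it straight down and fully home on that valve, firmly but never with more than 25 N, until the white rod has stopped coming out, and put the gauge back in its rest as it stood, with the rod left out. If the rod shows 18 mm or more (its thick ring is out of the barrel) the pod is sound and stays in its nest; if it stopped short of that, stand the pod upright in the black tray. Leave the capped pod and the other things alone.

Things in the scene. Friction and masses are not known exactly. Their poses are not given: they have to be found in the camera images.
- pod: pod to check: upright aluminium cylinder 46 mm across, 66 mm tall to its lid (lid edge 47 mm), 0.5 to 1 kg, loose in its nest with 1.5 mm of play all round. Origin: centre of its underside, z up. On the lid stand the bare brass valve stem and, 16.5 mm from the axis towards the pod's -x, a black connector 8 mm across, 7 mm tall
- valve_level (a point): point on the pod's axis at the height of the valve stem's tip, 92.8 mm above the pod's origin. The upright stem (8 mm across, tip edge broken 0.7 mm, 12 mm nut at its foot) is NOT on the axis: its plate is eccentric and sets it 3.2 to 4.8 mm off, in any direction, unmeasured: find it by feel or sight. It is firm sideways. The charge holds its core shut with a hidden 2 to 6 N
- capped_pod: the other pod, done already: same size, but its valve, 4 mm off the axis, carries a black cap (11 mm across, top 95 mm above the origin). Origin: centre of its underside
- stand: fixed aluminium test stand, 78 (x) x 172 (y) x 24 mm tall, origin under its centre. Two round nests 49 mm across, 16 mm deep (floor 8 mm above the table), at y = +42.5 and -42.5 mm; either may hold the bare-valved pod
- gauge: pressure gauge, 0.18 kg. Origin: centre of the foot's underside = mouth of the socket; z up, x along the barrel. Round knurled steel foot 26 mm across, z 0 to 20 mm; above it the head (see gauge_head); barrel along +x at z = 33 mm, 13 to 15 mm thick, ending at x = 105 mm, where the white rod slides out. Socket in the foot: round, 10.4 mm across, square-edged, goes over the valve stem
- gauge_seal (a point): rubber seal in the gauge's socket, 10 mm up from the mouth; the stem's tip meets it there. Sprung: 3 N per mm, 5 mm of travel, then solid. Tight, and the reading true, once pressed in 1 mm or more (stem 11 mm or more in the socket); else the rod reads too little. The charge adds its own 2 to 6 N: 12 to 16 N in all seats it well. Foot and stem are hard: met faster than 15 mm/s they hit with over 25 N
- gauge_head (a point): where to grip the gauge from above: steel head with flat sides, 18 mm wide (gauge y), 22 mm long (x), z 20 to 46.5 mm over the gauge's origin, this point at z = 36 mm on the foot's axis; a thumb button on top ends at z = 51.5 mm. Fingertips may come down to the foot's upper face (z = 20 mm), a 4 mm ledge on either side, and push on it
- gauge_rod (a joint): how far the white rod stands out of the barrel's end, m: 0 (in, as at the start) to 0.034. The pod's charge drives it out when the gauge is pressed home on the valve; light friction (0.2 N) then keeps it out when the gauge is taken off, so nothing may push it in. A thick dark ring round it is in view once 18 to 19 mm are out; thin marks every 4 mm
- gauge_rest: fixed black rest. Origin: under the centre of its round dish, x towards the fork. Dish 32 mm across, floor 6 mm above the table, in a 46 x 50 x 12 mm block: the gauge's foot stands in it (gauge origin 6 mm above the rest's origin, x axes parallel)
- rest_fork (a point): middle of the saddle of the rest's fork, 85 mm along the rest's +x, 32 mm above the table: the barrel lies in it. Its sides rise 18 mm higher and open from 25 mm apart at the saddle to 30 mm
- rework_tray: fixed black tray for leaking pods, inside 96 (x) x 146 (y) mm, walls 22 mm tall (a 30 mm wide lip sticks out 7 mm at the middle of each long side), floor 2 mm above the table, origin under its centre
- label_roll_1: bystander: white roll of labels, 64 mm across, 30 mm tall; origin at the centre of its underside
- white_tape_1: bystander: white tape roll lying flat, 68 mm across, 24 mm tall; origin at the centre of its underside
- ink_pad_1: bystander: blue ink pad tin, 54 x 74 x 14 mm; origin at the centre of its underside
- cleaner_bottle: bystander: plunger bottle, 67 mm across, 130 mm tall; origin at the centre of its underside
- solder_reel_1: bystander: solder reel on its flange, 58 mm across, 58 mm tall; origin at the centre of its underside
Not all that is in view belongs to the job. Leave any red look-alike of the pod alone.

How it is judged:
By the outcome, as a careful person would: the job done as asked, in the order asked, and still so for the second after the job is handed in, with the robot touching nothing.
It also fails if it takes over 72 s, if anything falls off the work surface, if the arm or the gripper's body presses on something with over 40 N, if the wrist force passes 120 N, or if a joint passes its speed limit or range.

## Working session

There is one attempt and no reset: what is moved stays moved. The work goes in short steps, Python scripts to look and compute and a tool call to move; the robot and the scene stay as the last step left them, time stands still between calls to the robot, and variables do not carry over. Pictures are saved under pics/ and viewed, at most 10 in all, crops included, and the job is handed in when it is done.

Besides the shell and the picture viewer there is one more tool, called after ">>>" as name([rows], argument=value, ...), one row to a line, values as JSON. step_arm: Moves the arm, as the interface text tells. Its arguments: {"type":"object","properties":{"rows":{"type":"array","items":{"type":"array"}},"squeeze":{"type":"number"}},"required":["rows"]}

```bash
mkdir -p pics; cat > h.py <<'E'
import numpy as np, cv2
from workcell import robot
def pts(cam,depth,mask=None,info=None):
    i=info or robot.camera_info(cam);K=np.array(i["K"]);T=np.array(i["extrinsics"])
    m=(depth>0) if mask is None else (mask&(depth>0))
    v,u=np.nonzero(m);z=depth[v,u]
    p=np.c_[(u-K[0,2])/K[0,0]*z,(v-K[1,2])/K[1,1]*z,z]
    return p@T[:3,:3].T+T[:3,3],u,v
def proj(cam,P,info=None):
    i=info or robot.camera_info(cam);K=np.array(i["K"]);T=np.linalg.inv(np.array(i["extrinsics"]))
    c=np.atleast_2d(P)@T[:3,:3].T+T[:3,3];q=c@K.T
    return q[:,:2]/q[:,2:]
E
python3 - <<'E'
from h import *
out=[]
for c in("scene","top"):
    im,d=robot.grab_frame(c);out.append(im);np.save(c+"_d.npy",d);cv2.imwrite(c+".png",im)
    print(c,np.array(robot.camera_info(c)["extrinsics"]).round(3).tolist(),robot.camera_info(c)["K"][0][0])
    for n in["pod","capped_pod","stand","gauge","gauge_rest","rework_tray","valve_level","gauge_head"]:
        for r in robot.cut_out(c,n)[:3]:
            P,_,_=pts(c,d,r["mask"])
            print(n,round(r["conf"],2),np.round(r["pixel"]),r["mask"].sum(),np.median(P,0).round(3) if len(P) else None,P.min(0).round(3),P.max(0).round(3))
cv2.imwrite("pics/a.png",out[0]);cv2.imwrite("pics/b.png",out[1])
s=robot.sense();print(s["t"],s["tool_rot"],s["eef_pos"])
E
```

```text
scene [[-0.97, 0.195, -0.143, 0.712], [0.241, 0.744, -0.623, 0.575], [-0.015, -0.639, -0.769, 0.832], [0.0, 0.0, 0.0, 1.0]] 371.0705061504535
pod 0.94 [250. 199.] 424 [ 0.574 -0.027  0.056] [ 0.537 -0.112 -0.001] [ 0.593 -0.016  0.093]
pod 0.63 [239. 139.] 340 [ 0.565 -0.254  0.051] [ 0.537 -0.363 -0.001] [ 0.585 -0.244  0.094]
pod 0.56 [276. 136.] 315 [ 0.448 -0.214  0.064] [ 0.415 -0.303  0.017] [ 0.467 -0.201  0.101]
stand 0.73 [266. 150.] 571 [ 0.467 -0.216  0.022] [ 0.404 -0.351  0.   ] [ 0.489 -0.18   0.027]
gauge 0.89 [296. 271.] 373 [0.525 0.207 0.043] [0.484 0.182 0.   ] [0.605 0.225 0.059]
gauge_rest 0.92 [288. 282.] 564 [0.537 0.215 0.007] [ 0.469  0.174 -0.002] [0.597 0.236 0.052]
rework_tray 0.86 [290. 189.] 1687 [ 0.445 -0.067  0.002] [ 0.385 -0.161 -0.004] [0.505 0.011 0.025]
valve_level 0.96 [253. 195.] 374 [ 0.574 -0.026  0.058] [ 0.551 -0.06   0.001] [ 0.592 -0.016  0.093]
valve_level 0.81 [236. 141.] 329 [ 0.564 -0.254  0.051] [ 0.537 -0.363 -0.001] [ 0.585 -0.244  0.094]
valve_level 0.73 [276. 135.] 315 [ 0.448 -0.214  0.064] [ 0.415 -0.31   0.017] [ 0.467 -0.201 
[... 994 characters left out ...]
9]
rework_tray 0.6 [180. 208.] 83 [0.498 0.195 0.048] [0.485 0.185 0.014] [0.521 0.204 0.06 ]
rework_tray 0.24 [328. 150.] 539 [ 0.663 -0.251  0.121] [ 0.64  -0.284  0.005] [ 0.701 -0.222  0.135]
valve_level 0.73 [260. 188.] 215 [ 0.564 -0.039  0.066] [ 0.543 -0.063 -0.004] [ 0.588 -0.015  0.096]
valve_level 0.58 [334. 189.] 235 [ 0.553 -0.265  0.066] [ 0.534 -0.29   0.001] [ 0.58  -0.245  0.096]
valve_level 0.55 [322. 228.] 227 [ 0.438 -0.223  0.074] [ 0.416 -0.253  0.008] [ 0.467 -0.203  0.104]
gauge_head 0.39 [184. 210.] 97 [0.498 0.196 0.047] [0.485 0.185 0.007] [0.523 0.216 0.06 ]
0.9 [ 9.82677921e-01  1.85321623e-01  6.07783719e-06 -5.75000582e-06] [ 0.23676204 -0.60535689  0.24226887]
```

```bash
python3 - <<'E'
import cv2,numpy as np
a=cv2.imread("pics/a.png");b=cv2.imread("pics/b.png")
A=cv2.resize(a[90:330,170:400],None,fx=2.4,fy=2.4,interpolation=cv2.INTER_CUBIC)
cv2.imwrite("pics/a2.png",A)
B=cv2.resize(b[130:290,140:390],None,fx=3.2,fy=3.2,interpolation=cv2.INTER_CUBIC)
cv2.imwrite("pics/b2.png",B)
E
```

```text
(no output)
```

View pics/a2.png

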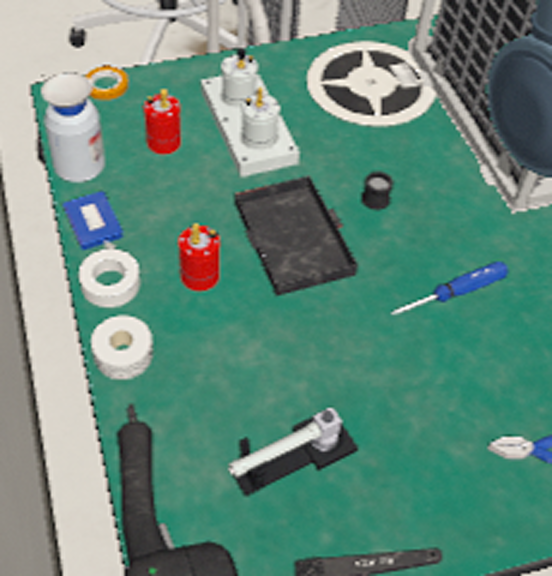

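View pics/b2.png

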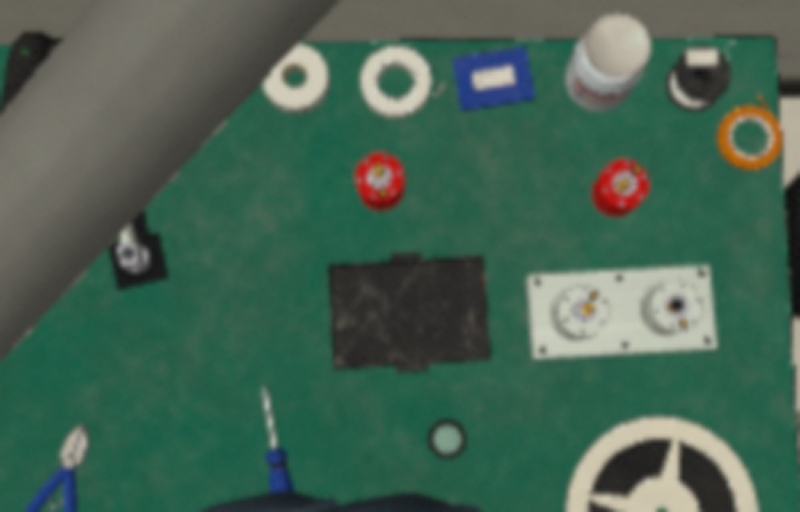

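Red look-alikes are at scene px (250,199) and (239,139). In the stand, the bare-valved pod (brass tip) is at (276,136) and the capped pod at (270,122). I choose the bare-valved pod at about world (0.438, -0.224). The gauge is at scene (300,268).

```bash
python3 - <<'E'
from h import *
i=robot.camera_info("wrist");s=robot.sense()
T=np.array(i["extrinsics"]);print(T.round(3).tolist(),i["K"][0][0])
print("wrist cam pos rel tcp",(T[:3,3]-s["eef_pos"]).round(3))
d=np.load("scene_d.npy");P,u,v=pts("scene",d)
def box(x0,x1,y0,y1,z0,z1): return P[(P[:,0]>x0)&(P[:,0]<x1)&(P[:,1]>y0)&(P[:,1]<y1)&(P[:,2]>z0)&(P[:,2]<z1)]
b=box(.46,.63,.15,.26,.04,.065)
f=cv2.fitLine(b[b[:,2]<.056][:,:2].astype(np.float32),cv2.DIST_HUBER,0,.01,.01).ravel();print("barrel",f,np.degrees(np.arctan2(f[1],f[0])))
hd=box(.46,.63,.15,.26,.05,.065);print("head",hd.mean(0),hd[:,2].max(),len(hd))
st=box(.38,.50,-.37,-.17,.018,.03)
r=cv2.minAreaRect(st[:,:2].astype(np.float32));print("stand",r)
dt=np.load("top_d.npy");P,u,v=pts("top",dt)
st=box(.38,.50,-.37,-.17,.018,.03);r=cv2.minAreaRect(st[:,:2].astype(np.float32));print("stand top",r)
ld=box(.40,.48,-.26,-.19,.066,.085);print("lid",ld.mean(0),ld.min(0),ld.max(0),len(ld))
hd=box(.46,.63,.15,.26,.05,.065);print("head",hd.mean(0),len(hd))
tr=box(.37,.52,-.15,.03,.012,.03);print("tray",cv2.minAreaRect(tr[:,:2].astype(np.float32)))
E
```

```text
[[0.364, -0.895, -0.257, 0.301], [-0.931, -0.35, -0.1, -0.582], [-0.001, 0.276, -0.961, 0.373], [0.0, 0.0, 0.0, 1.0]] 340.0250596613468
wrist cam pos rel tcp [0.064 0.024 0.131]
barrel [0.9805301  0.1963688  0.5481793  0.20872337] 11.324697
head [0.51168533 0.2012167  0.05348545] 0.0589775117190009 65
stand ((0.44679543375968933, -0.26894140243530273), (0.07948024570941925, 0.17457085847854614), 3.308967351913452)
stand top ((0.44186657667160034, -0.26820310950279236), (0.07843609899282455, 0.17288461327552795), 2.817837953567505)
lid [ 0.43871656 -0.22506227  0.07473069] [ 0.41800149 -0.24939312  0.06625959] [ 0.4622304  -0.20253243  0.08301219] 190
head [0.4972813  0.19672545 0.05407632] 36
tray ((0.44337815046310425, -0.06596790254116058), (0.11362858861684799, 0.1501861810684204), 2.511474132537842)
```

>>> step_arm([
  [[0.2,0.4,0],0,85],
  [[0.4,0.76,0],-0.2,85],
  [[0.4,0.76,-0.1],-0.2,85],
  [[0.4,0.76,-0.1],-0.2,85],
  [[0.4,0.76,-0.1],-0.2,85],
  [[0.4,0.76,-0.1],-0.2,85],
  [[0.4,0.76,-0.1],-0.2,85],
  [[0.4,0.76,-0.1],-0.06,85],
])

```text
t: 1.7
eef_pos: [0.3873, -0.3178, 0.2123]
tool_rot: [0.995, 0.098, 0.0, 0.0]
force: [0.2, -0.3, 0.0]
gripper_width: 0.085
grasp_force: 0.0
```

>>> step_arm([
  [[0.4,0.76,-0.1],0,85],
  [[0.4,0.76,-0.1],0,85],
  [[0.2,0.38,0],0,85],
  [[0,0,0],0,85],
  [[0,0,0],0,85],
])

```text
t: 2.2
eef_pos: [0.4368, -0.2245, 0.2025]
tool_rot: [0.995, 0.099, 0.0, 0.0]
force: [0.0, -1.1, -0.1]
gripper_width: 0.0851
grasp_force: 0.0
```

```bash
python3 - <<'E'
from h import *
s=robot.sense();print(s["t"],s["eef_pos"],s["tool_rot"],s["force"])
i=robot.camera_info("wrist");im,d=robot.grab_frame("wrist");np.savez("w1.npz",d=d,**{k:np.array(i[k]) for k in("K","extrinsics")})
cv2.imwrite("pics/w1.png",im)
print(proj("wrist",[[.4387,-.225,.074],[.4387,-.225,.1008]],i))
P,u,v=pts("wrist",d,info=i)
def box(x0,x1,y0,y1,z0,z1): return P[(P[:,0]>x0)&(P[:,0]<x1)&(P[:,1]>y0)&(P[:,1]<y1)&(P[:,2]>z0)&(P[:,2]<z1)]
ld=box(.40,.48,-.26,-.19,.069,.079)
print("lid",ld.mean(0),cv2.minEnclosingCircle(ld[:,:2].astype(np.float32)),len(ld))
t=box(.41,.47,-.25,-.20,.094,.108);print("tip",t.mean(0),t.min(0),t.max(0),len(t))
E
```

```text
2.2 [ 0.43683473 -0.2245278   0.20250475] [9.95113297e-01 9.87390495e-02 5.04151278e-05 3.52675007e-04] [ 0.03050199 -1.05825611 -0.14646924]
[[256.73700242 183.27511679]
 [256.64405554 192.70450093]]
lid [ 0.44030289 -0.22596384  0.07371594] ((0.4395127594470978, -0.22682327032089233), 0.02353929542005062) 2375
tip [ 0.44166974 -0.22971233  0.09941647] [ 0.43726785 -0.23368329  0.09421874] [ 0.44486952 -0.22604173  0.10202162] 110
```

View pics/w1.png

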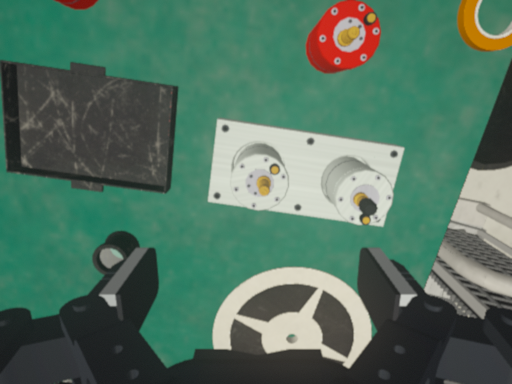

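>>> step_arm([
  [[0.06,0.42,0],0,85],
  [[0.12,0.84,0],0,85],
  [[0.12,0.84,0],0,85],
  [[0.12,0.84,-0.1],0,85],
  [[0.12,0.84,-0.1],0,85],
  [[0.12,0.84,-0.1],0,85],
  [[0.12,0.84,-0.1],0,60],
  [[0.12,0.84,-0.1],0,60],
])

```text
t: 3.05
eef_pos: [0.4824, 0.0909, 0.1775]
tool_rot: [0.995, 0.097, 0.001, 0.0]
force: [-0.4, -1.0, -0.5]
gripper_width: 0.0603
grasp_force: 0.0
```

>>> step_arm([
  [[0.12,0.84,-0.1],0,60],
  [[0.12,0.84,-0.1],0,60],
  [[0.06,0.42,-0.1],0,60],
  [[0,0,0],0,60],
  [[0,0,0],0,60],
])

```text
t: 3.55
eef_pos: [0.4972, 0.1946, 0.1622]
tool_rot: [0.995, 0.098, -0.0, 0.0]
force: [0.2, 0.2, -0.3]
gripper_width: 0.0599
grasp_force: 0.0
```

```bash
python3 - <<'E'
from h import *
s=robot.sense();print(s["t"],s["eef_pos"],s["tool_rot"],s["force"])
i=robot.camera_info("wrist");im,d=robot.grab_frame("wrist");np.savez("w2.npz",d=d,**{k:np.array(i[k]) for k in("K","extrinsics")})
cv2.imwrite("pics/w2.png",im)
P,u,v=pts("wrist",d,info=i)
def box(x0,x1,y0,y1,z0,z1): return P[(P[:,0]>x0)&(P[:,0]<x1)&(P[:,1]>y0)&(P[:,1]<y1)&(P[:,2]>z0)&(P[:,2]<z1)]
hd=box(.47,.53,.17,.23,.0495,.0555);print("head",cv2.minAreaRect(hd[:,:2].astype(np.float32)),hd.mean(0),len(hd))
b=box(.47,.53,.17,.23,.056,.065);print("button",b.mean(0) if len(b) else 0,b.min(0),b.max(0),len(b))
for x in(.53,.55,.57,.59):
    q=box(x-.005,x+.005,.17,.26,.04,.05);print("barrel",x,(q[:,1].min()+q[:,1].max())/2,q[:,1].ptp() if hasattr(q[:,1],'ptp') else np.ptp(q[:,1]),q[:,2].max())
q=box(.525,.62,.17,.26,.035,.05);f=cv2.fitLine(q[:,:2].astype(np.float32),cv2.DIST_HUBER,0,.01,.01).ravel();print(f,np.degrees(np.arctan2(f[1],f[0])))
E
```

```text
3.55 [0.49716515 0.19461118 0.16219453] [ 9.95199441e-01  9.78671454e-02 -1.75026747e-04  2.51710705e-04] [ 0.21700305  0.19419916 -0.32465723]
head ((0.49760136008262634, 0.19736896455287933), (0.022320490330457687, 0.017728475853800774), 11.548404693603516) [0.49888895 0.19734143 0.05203203] 480
button [0.49779623 0.19714419 0.05690504] [0.49187238 0.19119009 0.056002  ] [0.50388994 0.20302895 0.05874483] 187
barrel 0.53 0.2046100293348 0.01383493289330362 0.04646387632448498
barrel 0.55 0.20913936214129353 0.013499624455919068 0.04624758781397603
barrel 0.57 0.2211314770185244 0.0281499443688496 0.04994522942044133
barrel 0.59 0.21208372864991182 0.02815007548390372 0.04978727658193688
[0.9732375  0.22980152 0.5668708  0.21309535] 13.285387
```

View pics/w2.png

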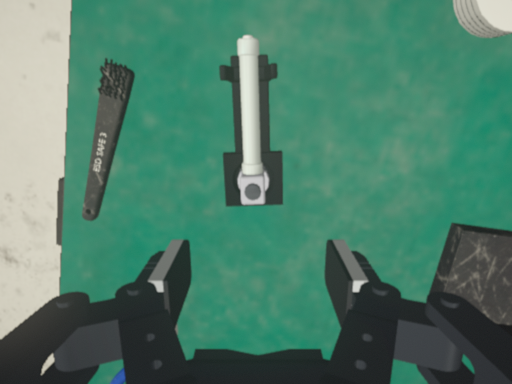

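>>> step_arm([
  [[0.01,0.05,-0.4],0.19,50],
  [[0,0,-0.7],0,45],
  [[0,0,-0.7],0,45],
  [[0,0,-0.4],0,45],
  [[0,0,-0.26],0,45],
  [[0,0,0],0,40],
  [[0,0,0],0,40],
], squeeze=60)

```text
t: 4.3
eef_pos: [0.4983, 0.1976, 0.0403]
tool_rot: [0.994, 0.111, 0.001, -0.0]
force: [0.6, 0.2, 0.2]
gripper_width: 0.0402
grasp_force: 0.0
```

>>> step_arm([
  [[0,0,0],0,15],
  [[0,0,0],0,15],
  [[0,0,0],0,15],
  [[0,0,0],0,15],
  [[0,0,0],0,15],
], squeeze=60)

```text
t: 4.8
eef_pos: [0.4986, 0.1983, 0.041]
tool_rot: [0.994, 0.112, 0.001, 0.0]
force: [-1.0, -1.6, 7.1]
gripper_width: 0.0169
grasp_force: 59.2
```

>>> step_arm([
  [[0,0,0.1],0,15],
  [[0,0,0.3],0,15],
  [[0,0,0.6],0,15],
  [[0,0,0.8],0,15],
  [[0,0,0.8],0,15],
  [[0,0,0.6],0,15],
  [[0,0,0],0,15],
  [[0,0,0],0,15],
])

```text
t: 5.6
eef_pos: [0.4971, 0.1982, 0.1998]
tool_rot: [0.994, 0.112, 0.0, -0.0]
force: [1.5, -0.4, -3.6]
gripper_width: 0.0168
grasp_force: 58.8
```

```bash
python3 - <<'E'
from h import *
s=robot.sense();print(s["t"],s["eef_pos"],s["tool_rot"],s["force"],s["ft_torque"],s["gripper_width"])
i=robot.camera_info("wrist");im,d=robot.grab_frame("wrist");np.savez("w3.npz",d=d,**{k:np.array(i[k]) for k in("K","extrinsics")})
sc,ds=robot.grab_frame("scene")
uv=proj("scene",[s["eef_pos"]])[0];print(uv)
x,y=int(uv[0]),int(uv[1]);c=cv2.resize(sc[max(0,y-50):y+50,max(0,x-70):x+60],None,fx=4,fy=4)
o=np.zeros((400,900,3),np.uint8);a=cv2.resize(im,(380,285));o[:285,:380]=a;o[:c.shape[0],380:380+c.shape[1]]=c
cv2.imwrite("pics/w3.png",o[:, :800] if False else cv2.resize(o,(800,356)))
P,u,v=pts("wrist",d,info=i)
e=s["eef_pos"];q=P-e;a=2*np.arctan2(s["tool_rot"][1],s["tool_rot"][0]);R=np.array([[np.cos(a),np.sin(a)],[-np.sin(a),np.cos(a)]])
q[:,:2]=q[:,:2]@R.T   # x along tool x, y = left
m=(abs(q[:,1])<.02)&(q[:,0]>-.03)&(q[:,0]<.13)&(q[:,2]>-.03)&(q[:,2]<.04)
g=q[m]
for x in np.arange(-.02,.115,.01):
    k=g[(g[:,0]>x)&(g[:,0]<=x+.01)]
    if len(k):print(round(x,3),k[:,1].min().round(4),k[:,1].max().round(4),np.percentile(k[:,2],[50,98]).round(4),len(k))
E
```

```text
5.6 [0.49707662 0.19819622 0.19976297] [ 9.93757500e-01  1.11560726e-01  4.84532499e-04 -3.10210855e-05] [ 1.51620157 -0.35733549 -3.61759175] [0.05387305 0.07779227 0.01224882] 0.016751999268466277
[314.73065937 228.61356749]
-0.02 -0.0119 0.0089 [0.014  0.0365] 201
-0.01 -0.0124 0.0094 [0.016  0.0368] 1393
0.0 -0.02 0.02 [0.0115 0.0335] 4021
0.01 -0.02 0.02 [0.029  0.0396] 2236
0.02 -0.0079 0.005 [0.0025 0.0046] 740
0.03 -0.0078 0.0049 [0.0026 0.0045] 787
0.04 -0.0077 0.0052 [0.0025 0.0043] 847
0.05 -0.0075 0.005 [0.0024 0.0044] 876
0.06 -0.0078 0.0053 [0.0024 0.0043] 948
0.07 -0.0077 0.0052 [0.0023 0.0042] 1031
0.08 -0.0075 0.0052 [0.0023 0.0042] 1069
0.09 -0.0085 0.0064 [0.0027 0.005 ] 1280
0.1 -0.0087 0.0061 [-0.0019  0.0007] 12
```

View pics/w3.png

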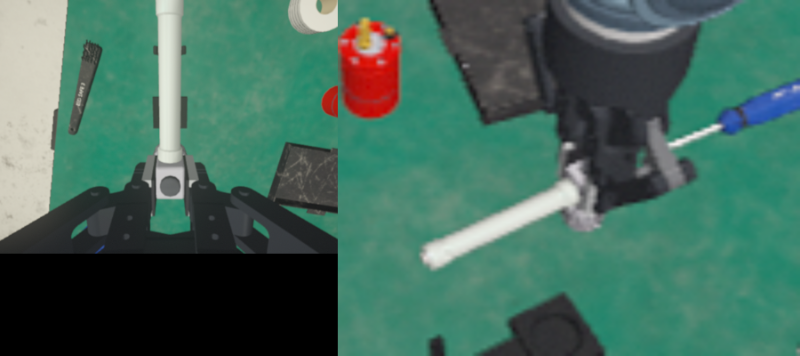

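```bash
python3 - <<'E'
from h import *
e=np.array([0.49707662,0.19819622,0.19976297]);a=2*np.arctan2(.11156,.99376);R=np.array([[np.cos(a),np.sin(a)],[-np.sin(a),np.cos(a)]])
z=dict(np.load("w3.npz"));P,u,v=pts("wrist",z["d"],info=z);q=P-e;q[:,:2]=q[:,:2]@R.T
b=q[(abs(q[:,0])<.012)&(abs(q[:,1])<.009)&(q[:,2]>.0135)&(q[:,2]<.019)]
print("button",b.mean(0),b.min(0),b.max(0),len(b))
h=q[(abs(q[:,0])<.02)&(abs(q[:,1])<.0105)&(q[:,2]>.008)&(q[:,2]<.0125)];print("head",h.min(0),h.max(0),len(h))
k=q[(abs(q[:,1])<.02)&(q[:,0]>.085)&(q[:,0]<.12)&(q[:,2]>-.012)&(q[:,2]<.01)];print("barrel end",np.percentile(k[:,0],[97,99,100]),k[:,2].max())
# same-scale refs: stem in w1, and ring fit
z=dict(np.load("w1.npz"));P,u,v=pts("wrist",z["d"],info=z)
m=(P[:,0]>.42)&(P[:,0]<.46)&(P[:,1]>-.25)&(P[:,1]<-.21)&(P[:,2]>.098)&(P[:,2]<.105)
t=P[m];print("tip",t.mean(0),t.min(0),t.max(0),len(t),cv2.minEnclosingCircle(t[:,:2].astype(np.float32)), z["extrinsics"][:3,3])
# rest height/shift between w2,w3
for n in("w2.npz","w3.npz"):
    z=dict(np.load(n));P,u,v=pts("wrist",z["d"],info=z)
    m=(P[:,0]>.55)&(P[:,0]<.62)&(P[:,1]>.18)&(P[:,1]<.26)&(P[:,2]>.044)&(P[:,2]<.056);t=P[m];print(n,"fork",t[:,:2].min(0),t[:,:2].max(0),len(t))
    m=(P[:,0]>.44)&(P[:,0]<.56)&(P[:,1]>.13)&(P[:,1]<.26)&(P[:,2]>.009)&(P[:,2]<.0145);t=P[m];print(n,"block",t[:,:2].min(0),t[:,:2].max(0),len(t))
E
```

```text
button [ 0.00010828 -0.00047536  0.01565354] [-0.01166464 -0.00744887  0.01350899] [0.01019424 0.0089859  0.01898062] 839
head [-0.01211401 -0.01046826  0.0080189 ] [0.01033355 0.01044376 0.01248762] 1452
barrel end [0.09940649 0.09986357 0.10091196] 0.005650595756595211
tip [ 0.44126113 -0.22969661  0.09999769] [ 0.43726785 -0.23368329  0.09829754] [ 0.44479026 -0.22604173  0.10202162] 93 ((0.44057828187942505, -0.22999803721904755), 0.003787351306527853) [ 0.50469213 -0.21248764  0.33351901]
w2.npz fork [0.55005799 0.19655187] [0.60023686 0.23586823] 887
w2.npz block [0.46781228 0.16787001] [0.52372607 0.22562967] 1680
w3.npz fork [0.56971573 0.19644507] [0.5873876  0.23584542] 196
w3.npz block [0.46834252 0.16813262] [0.52351672 0.22592505] 932
```

>>> step_arm([
  [[-0.06,-0.4,0],0,15],
  [[-0.11,-0.84,0],0,15],
  [[-0.11,-0.84,0],0,15],
  [[-0.11,-0.84,0],0,15],
  [[-0.11,-0.84,0],0,15],
  [[-0.11,-0.84,0],0,15],
  [[-0.11,-0.84,0],0,15],
  [[-0.11,-0.84,0],0,15],
])

```text
t: 6.5
eef_pos: [0.4541, -0.1169, 0.1972]
tool_rot: [0.994, 0.111, -0.002, -0.001]
force: [1.1, 0.3, -0.3]
gripper_width: 0.0166
grasp_force: 59.0
```

>>> step_arm([
  [[-0.11,-0.84,0],0,15],
  [[-0.11,-0.84,0],0,15],
  [[-0.06,-0.57,0],0,15],
  [[0,0,-0.5],0,15],
  [[0,0,-0.5],0,15],
  [[0,0,0],0,15],
  [[0,0,0],0,15],
  [[0,0,0],0,15],
])

```text
t: 7.3
eef_pos: [0.4422, -0.2285, 0.1501]
tool_rot: [0.994, 0.112, 0.0, 0.0]
force: [0.1, 0.1, -1.6]
gripper_width: 0.0171
grasp_force: 59.0
```

>>> step_arm([
  [[-0.01,0,-0.06],0,15],
  [[0,0,-0.06],0,15],
  [[0,0,-0.06],0,15],
  [[0,0,-0.02],0,15],
  [[0,0,-0.02],0,15],
  [[0,0,-0.01],0,15],
  [[0,0,0],0,15],
  [[0,0,0],0,15],
])

```text
t: 8.1
eef_pos: [0.4413, -0.2284, 0.1379]
tool_rot: [0.994, 0.111, 0.0, 0.0]
force: [0.2, 0.5, -1.6]
gripper_width: 0.0167
grasp_force: 59.0
```

>>> step_arm([
  [[0,0,-0.02],0,15],
  [[0,0,-0.02],0,15],
  [[0,0,-0.02],0,15],
  [[0,0,0],0,15],
  [[0,0,0],0,15],
])

```text
t: 8.6
eef_pos: [0.4412, -0.2283, 0.1348]
tool_rot: [0.994, 0.111, -0.0, -0.0]
force: [-0.2, -0.3, -1.7]
gripper_width: 0.0166
grasp_force: 59.0
```

>>> step_arm([
  [[0,0,-0.02],0,15],
  [[0,0,-0.02],0,15],
  [[0,0,-0.02],0,15],
  [[0,0,0],0,15],
  [[0,0,0],0,15],
])

```text
t: 9.1
eef_pos: [0.4414, -0.2285, 0.1319]
tool_rot: [0.994, 0.111, 0.0, 0.0]
force: [-0.4, 1.0, -0.1]
gripper_width: 0.0168
grasp_force: 59.2
```

>>> step_arm([
  [[0,0,-0.02],0,15],
  [[0,0,-0.02],0,15],
  [[0,0,0],0,15],
  [[0,0,0],0,15],
])

```text
t: 9.5
eef_pos: [0.4414, -0.2285, 0.1299]
tool_rot: [0.994, 0.111, 0.0, 0.0]
force: [0.5, 0.2, 1.4]
gripper_width: 0.0171
grasp_force: 59.4
```

>>> step_arm([
  [[0,0,-0.02],0,15],
  [[0,0,-0.02],0,15],
  [[0,0,0],0,15],
  [[0,0,0],0,15],
])

```text
t: 9.9
eef_pos: [0.4414, -0.2285, 0.1279]
tool_rot: [0.994, 0.111, 0.0, 0.0]
force: [-0.5, -0.3, 2.5]
gripper_width: 0.0166
grasp_force: 59.6
```

```bash
cat > g.py <<'E'
from h import *
def gauge(save=None):
    s=robot.sense();i=robot.camera_info("wrist");im,d=robot.grab_frame("wrist")
    if save: cv2.imwrite(save,im)
    e=np.array(s["eef_pos"]);t=s["tool_rot"];a=2*np.arctan2(t[1],t[0]);R=np.array([[np.cos(a),np.sin(a)],[-np.sin(a),np.cos(a)]])
    P,u,v=pts("wrist",d,info=i);q=P-e;q[:,:2]=q[:,:2]@R.T
    b=q[(abs(q[:,0])<.012)&(abs(q[:,1])<.007)&(q[:,2]>.0135)&(q[:,2]<.025)]
    print(s["t"],e.round(4),np.round(s["force"],1),"button z",np.median(b[:,2]).round(4))
    for x in(.02,.05,.08):
        k=q[(q[:,0]>x)&(q[:,0]<=x+.01)&(abs(q[:,1])<.02)&(q[:,2]>-.02)&(q[:,2]<.02)]
        print(x,k[:,1].min().round(4),k[:,1].max().round(4),np.percentile(k[:,2],98).round(4))
    return im,d,i
E
python3 - <<'E'
from g import *
gauge()
sc,ds=robot.grab_frame("scene");uv=proj("scene",[.4414,-.2285,.12])[0].astype(int)
cv2.imwrite("pics/s4.png",cv2.resize(sc[uv[1]-40:uv[1]+60,uv[0]-80:uv[0]+60],None,fx=5,fy=5,interpolation=cv2.INTER_CUBIC))
E
```

```text
9.9 [ 0.4414 -0.2285  0.1279] [-0.5 -0.3  2.5] button z 0.0157
0.02 -0.0079 0.005 0.0044
0.05 -0.0075 0.0051 0.0042
0.08 -0.0075 0.0053 0.0041
```

View pics/s4.png

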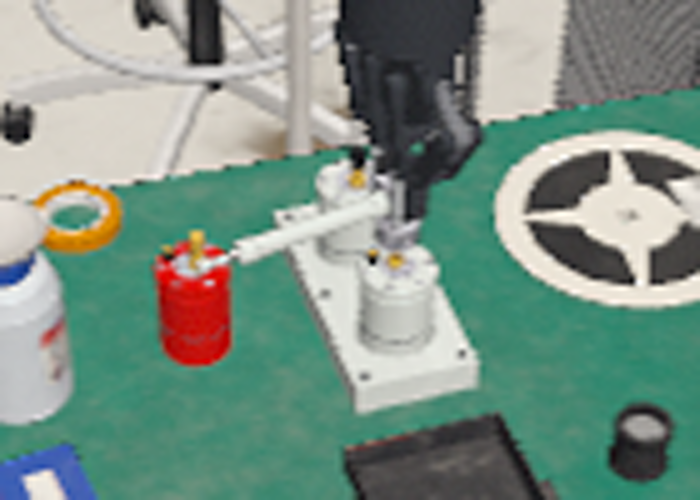

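>>> step_arm([
  [[0,0,-0.01],0,15],
  [[0,0,-0.01],0,15],
  [[0,0,-0.01],0,15],
  [[0,0,-0.01],0,15],
  [[0,0,0],0,15],
])

```text
t: 10.5
eef_pos: [0.4413, -0.2284, 0.1258]
tool_rot: [0.994, 0.111, 0.0, 0.0]
force: [0.3, 0.3, 3.3]
gripper_width: 0.0168
grasp_force: 59.6
```

>>> step_arm([
  [[0,0,-0.01],0,15],
  [[0,0,-0.01],0,15],
  [[0,0,0],0,15],
])

```text
t: 10.8
eef_pos: [0.4414, -0.2285, 0.125]
tool_rot: [0.994, 0.111, 0.0, 0.0]
force: [-0.4, 0.1, 4.8]
gripper_width: 0.0167
grasp_force: 59.9
```

>>> step_arm([
  [[0,0,-0.01],0,15],
  [[0,0,-0.01],0,15],
  [[0,0,-0.01],0,15],
  [[0,0,0],0,15],
])

```text
t: 11.2
eef_pos: [0.4415, -0.2285, 0.124]
tool_rot: [0.994, 0.111, 0.0, 0.0]
force: [-2.2, 1.9, 8.5]
gripper_width: 0.0166
grasp_force: 60.3
```

>>> step_arm([
  [[0,0,-0.01],0,15],
  [[0,0,-0.01],0,15],
  [[0,0,0],0,15],
])

```text
t: 11.5
eef_pos: [0.4416, -0.2286, 0.1233]
tool_rot: [0.994, 0.112, 0.0, 0.0]
force: [-2.2, 2.0, 11.1]
gripper_width: 0.0172
grasp_force: 60.6
```

>>> step_arm([
  [[0,0,-0.01],0,15],
  [[0,0,0],0,15],
  [[0,0,0],0,15],
  [[0,0,0],0,15],
  [[0,0,0],0,15],
  [[0,0,0],0,15],
  [[0,0,0],0,15],
  [[0,0,0],0,15],
])

```text
t: 12.3
eef_pos: [0.4416, -0.2287, 0.123]
tool_rot: [0.994, 0.112, 0.0, 0.0]
force: [-2.0, 1.2, 9.8]
gripper_width: 0.0167
grasp_force: 60.7
```

```bash
cat > rod.py <<'E'
from g import *
def rod():
    s=robot.sense();sc,ds=robot.grab_frame("scene")
    e=np.array(s["eef_pos"]);t=s["tool_rot"];a=2*np.arctan2(t[1],t[0])
    ax=np.array([np.cos(a),np.sin(a),0]);o=e+[0,0,-.0025]
    L=np.arange(.095,.15,.0005);uv=proj("scene",o+ax*L[:,None])
    return s,sc,L,uv
E
python3 - <<'E'
from rod import *
s,sc,L,uv=rod();print(s["t"],s["force"],s["eef_pos"])
i=robot.camera_info("wrist");P=np.array(s["eef_pos"]);print("uv at L=.105,.123,.139",uv[20],uv[56],uv[88]);
print("in wrist",proj("wrist",[P+[.105*.975,.105*.222,0],P+[.14*.975,.14*.222,0]],i))
x,y=uv[40].astype(int);cv2.imwrite("s5.png",sc)
top,_=robot.grab_frame("top");ut=proj("top",[P+[.12*.975,.12*.222,0]])[0].astype(int);print(ut)
A=cv2.resize(sc[y-20:y+20,x-30:x+30],(750,500),interpolation=cv2.INTER_CUBIC)
cv2.imwrite("pics/s5.png",A)
E
```

```text
12.3 [-2.04215028  1.2416442   9.82257548] [ 0.44162166 -0.22865241  0.12298008]
uv at L=.105,.123,.139 [246.79315291 132.6171277 ] [241.10251768 134.60534471] [235.9985833  136.38857782]
in wrist [[ 253.09662299  -15.60025828]
 [ 252.63244588 -142.05177823]]
[314 183]
```

View pics/s5.png

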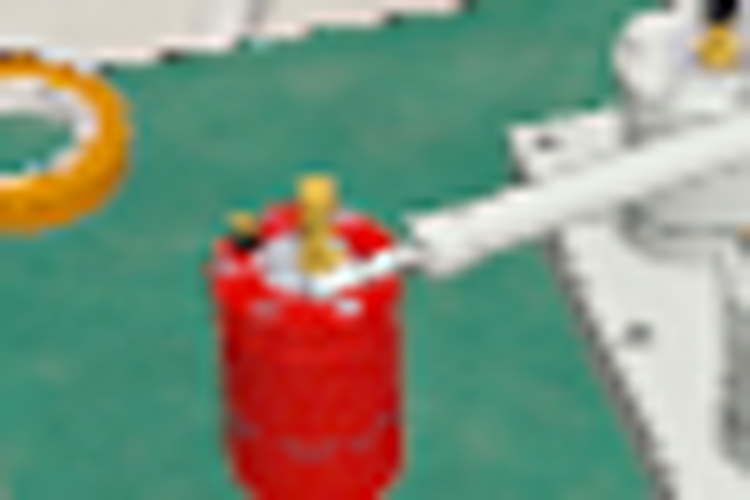

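>>> step_arm([
  [[0,0,-0.01],0,15],
  [[0,0,-0.01],0,15],
  [[0,0,0],0,15],
  [[0,0,0],0,15],
  [[0,0,0],0,15],
  [[0,0,0],0,15],
  [[0,0,0],0,15],
  [[0,0,0],0,15],
])

```text
t: 13.2
eef_pos: [0.4418, -0.2288, 0.1223]
tool_rot: [0.994, 0.112, 0.0, 0.0]
force: [-2.9, 1.3, 12.5]
gripper_width: 0.0168
grasp_force: 61.0
```

```bash
python3 - <<'E'
from rod import *
s,sc,L,uv=rod();print(s["t"],s["force"],s["eef_pos"]);cv2.imwrite("s6.png",sc)
a=cv2.imread("s5.png");t,_=robot.grab_frame("top");cv2.imwrite("t6.png",t)
d=np.abs(a.astype(int)-sc).sum(2)[115:150,215:260];print(d.max(),np.argwhere(d>80)[:10]+[115,215])
E
```

```text
13.2 [-2.92006417  1.32538034 12.51973587] [ 0.44176897 -0.22875497  0.12233587]
214 [[128 253]
 [129 250]
 [130 245]
 [130 246]
 [132 245]
 [133 242]
 [133 243]
 [133 244]
 [134 240]
 [134 241]]
```

>>> step_arm([
  [[0,0,0],0,15],
  [[0,0,0],0,15],
  [[0,0,0],0,15],
  [[0,0,0],0,15],
  [[0,0,0],0,15],
  [[0,0,0],0,15],
  [[0,0,0],0,15],
  [[0,0,0],0,15],
])

```text
t: 14.1
eef_pos: [0.4418, -0.2288, 0.1223]
tool_rot: [0.994, 0.112, 0.0, 0.0]
force: [-3.4, 1.8, 12.5]
gripper_width: 0.0169
grasp_force: 61.0
```

```bash
python3 - <<'E'
from rod import *
s,sc,L,uv=rod();print(s["t"],s["force"],s["eef_pos"]);cv2.imwrite("s7.png",sc)
for n in("s5.png","s6.png"):
    a=cv2.imread(n)
    d=np.abs(a.astype(int)-sc).sum(2)[115:150,215:260];print(n,d.max(),(np.argwhere(d>80)[:12]+[115,215]).tolist())
x,y=uv[56].astype(int);A=[cv2.resize(cv2.imread(n)[y-12:y+12,x-16:x+16],(256*3//2,288),interpolation=cv2.INTER_NEAREST) for n in("s5.png","s7.png")]
t=cv2.imread("t6.png");A.append(cv2.resize(t[183-12:183+12,314-16:314+16],(384,288),interpolation=cv2.INTER_NEAREST));A.append(A[2]*0)
cv2.imwrite("pics/s7.png",np.vstack([np.hstack(A[:2]),np.hstack(A[2:])]))
E
```

```text
14.1 [-3.42050138  1.83073452 12.47022602] [ 0.44176139 -0.22877201  0.12232428]
s5.png 216 [[128, 253], [129, 250], [130, 245], [130, 246], [132, 245], [133, 242], [133, 243], [133, 244], [134, 240], [134, 241], [134, 242], [134, 244]]
s6.png 31 []
```

View pics/s7.png

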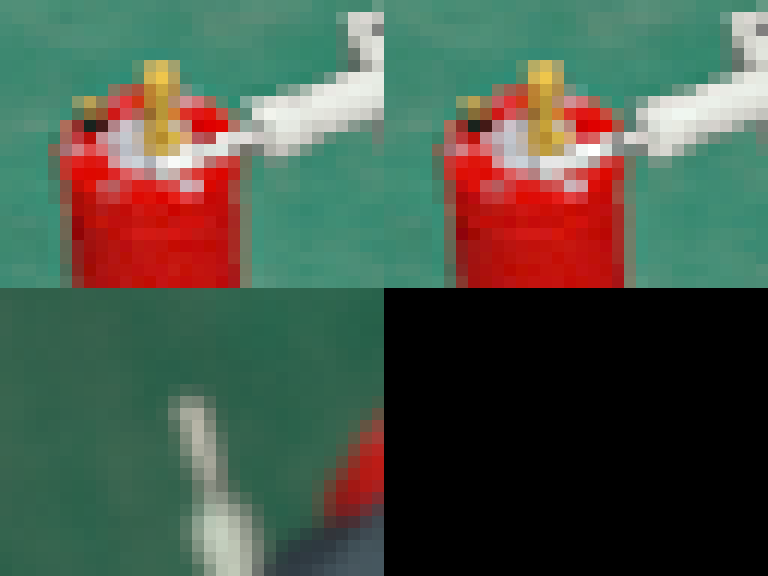

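>>> step_arm([
  [[0,0,0.05],0,15],
  [[0,0,0.05],0,15],
  [[0,0,0.1],0,15],
  [[0,0,0.2],0,15],
  [[0,0,0.4],0,15],
  [[0,0,0.5],0,15],
  [[0,0,0.25],0,15],
  [[0.05,0.33,0],0,15],
])

```text
t: 14.95
eef_pos: [0.4445, -0.2132, 0.2003]
tool_rot: [0.994, 0.11, 0.001, 0.002]
force: [0.6, 0.5, -1.4]
gripper_width: 0.0169
grasp_force: 59.1
```

>>> step_arm([
  [[0.1,0.8,0],0,15],
  [[0.11,0.8,0],0,15],
  [[0.11,0.8,0],0,15],
  [[0.11,0.8,0],0,15],
  [[0.11,0.8,0],0,15],
  [[0.11,0.8,0],0,15],
  [[0.11,0.8,0],0,15],
  [[0.11,0.8,0],0,15],
])

```text
t: 15.75
eef_pos: [0.4857, 0.1107, 0.1967]
tool_rot: [0.994, 0.112, -0.001, -0.0]
force: [0.5, -0.5, -1.9]
gripper_width: 0.0166
grasp_force: 59.1
```

>>> step_arm([
  [[0.11,0.8,0],0,15],
  [[0.11,0.8,0],0,15],
  [[0.04,0.2,0],0,15],
  [[0,0,0],0,15],
  [[0,0,0],0,15],
  [[0,0,0],0,15],
])

```text
t: 16.35
eef_pos: [0.4998, 0.1971, 0.1978]
tool_rot: [0.994, 0.111, -0.001, 0.0]
force: [0.7, 0.0, -1.5]
gripper_width: 0.0166
grasp_force: 59.3
```

>>> step_arm([
  [[-0.03,0.02,-0.4],0,15],
  [[0,0,-0.7],0,15],
  [[0,0,-0.7],0,15],
  [[0,0,-0.6],0,15],
  [[0,0,-0.4],0,15],
  [[0,0,-0.1],0,15],
  [[0,0,0],0,15],
  [[0,0,0],0,15],
])

```text
t: 17.15
eef_pos: [0.4999, 0.1989, 0.0547]
tool_rot: [0.994, 0.111, 0.001, -0.0]
force: [0.3, 0.2, -1.7]
gripper_width: 0.0166
grasp_force: 59.3
```

>>> step_arm([
  [[0,0,-0.06],0,15],
  [[0,0,-0.06],0,15],
  [[0,0,-0.06],0,15],
  [[0,0,-0.03],0,15],
  [[0,0,0],0,15],
  [[0,0,0],0,15],
])

```text
t: 17.75
eef_pos: [0.4987, 0.1992, 0.0427]
tool_rot: [0.994, 0.111, -0.0, 0.0]
force: [-0.1, 0.7, -1.4]
gripper_width: 0.017
grasp_force: 59.3
```

>>> step_arm([
  [[-0.01,-0.01,-0.01],0,15],
  [[0,0,-0.01],0,15],
  [[0,0,-0.01],0,15],
  [[0,0,0],0,15],
  [[0,0,0],0,15],
])

```text
t: 18.25
eef_pos: [0.4982, 0.1987, 0.0413]
tool_rot: [0.994, 0.111, -0.0, -0.0]
force: [-0.5, -0.3, -1.6]
gripper_width: 0.0172
grasp_force: 59.3
```

>>> step_arm([
  [[0,0,-0.01],0,15],
  [[0,0,-0.01],0,15],
  [[0,0,0],0,15],
  [[0,0,0],0,15],
])

```text
t: 18.65
eef_pos: [0.4984, 0.1987, 0.041]
tool_rot: [0.994, 0.112, -0.0, 0.0]
force: [-3.2, -0.8, 5.3]
gripper_width: 0.0171
grasp_force: 60.3
```

>>> step_arm([
  [[0,0,0],0,25],
  [[0,0,0],0,35],
  [[0,0,0],0,45],
  [[0,0,0.2],0,45],
  [[0,0,0.7],0,45],
  [[0,0,0.8],0,45],
  [[0.6,0.14,0.5],0,45],
  [[0.5,0.1,0],0,45],
])

```text
t: 19.45
eef_pos: [0.5571, 0.2115, 0.1566]
tool_rot: [0.994, 0.112, 0.005, -0.0]
force: [0.2, -0.2, 0.7]
gripper_width: 0.0449
grasp_force: 0.0
```

>>> step_arm([
  [[0,0,0],0,70],
  [[0,0,0],0,70],
  [[0,0,0],0,70],
])

```text
t: 19.75
eef_pos: [0.5521, 0.2105, 0.1496]
tool_rot: [0.994, 0.112, -0.001, 0.0]
force: [0.0, -0.5, 0.1]
gripper_width: 0.07
grasp_force: 0.0
```

```bash
python3 - <<'E'
from h import *
s=robot.sense();print(s["t"],s["eef_pos"],s["tool_rot"],s["force"])
i=robot.camera_info("wrist");im,d=robot.grab_frame("wrist");np.savez("w8.npz",d=d,im=im,**{k:np.array(i[k]) for k in("K","extrinsics")})
uv=proj("wrist",[[.498+.105*.975,.198+.105*.222,.039],[.498+.123*.975,.198+.123*.222,.039],[.498,.198,.057]],i);print(uv)
x,y=uv[0].astype(int);c=im[max(0,y-60):y+140,x-60:x+60]
cv2.imwrite("pics/w8.png",cv2.resize(c,None,fx=3,fy=3,interpolation=cv2.INTER_CUBIC));print(max(0,y-60),x-60)
P,u,v=pts("wrist",d,info=i)
q=P-[.498,.198,0];a=np.radians(12.8);R=np.array([[np.cos(a),np.sin(a)],[-np.sin(a),np.cos(a)]]);q[:,:2]=q[:,:2]@R.T
for x in np.arange(.085,.15,.003):
    k=q[(q[:,0]>x)&(q[:,0]<=x+.003)&(abs(q[:,1])<.012)&(q[:,2]>.03)&(q[:,2]<.055)]
    if len(k):print(x.round(3),len(k),np.ptp(k[:,1]).round(4),k[:,2].max().round(4))
h=P[(P[:,0]<.53)&(P[:,0]>.47)&(P[:,1]>.17)&(P[:,1]<.23)&(P[:,2]>.05)];print(h[:,:2].min(0),h[:,:2].max(0),np.percentile(h[:,2],[50,99]))
E
```

```text
19.75 [0.55207494 0.21050942 0.14961947] [ 9.93760864e-01  1.11527637e-01 -9.63633726e-04  4.77756257e-05] [ 0.00413707 -0.48031917  0.10354062]
[[255.84710518 123.14982707]
 [255.795451    96.36728323]
 [255.98527997 270.83089014]]
63 195
0.085 125 0.0235 0.0458
0.088 76 0.0121 0.0453
0.091 76 0.012 0.0456
0.094 95 0.0149 0.0474
0.097 91 0.0148 0.0465
0.1 103 0.0148 0.0464
0.103 76 0.0133 0.0464
0.106 32 0.0049 0.0422
0.109 38 0.0049 0.0413
0.112 34 0.0048 0.042
0.115 38 0.0048 0.0422
0.118 34 0.0048 0.0418
0.121 40 0.0048 0.0419
0.124 32 0.0048 0.0425
0.127 47 0.0061 0.0418
0.13 10 0.0061 0.042
[0.48597323 0.18682582] [0.51026286 0.20742281] [0.05236872 0.05780073]
```

View pics/w8.png

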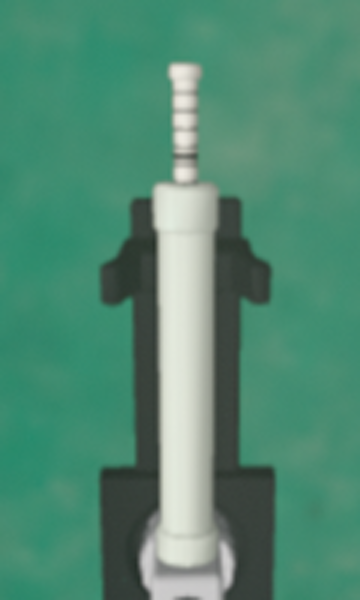

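The rod is out about 25 mm and its thick ring is clear of the barrel at crop px (186,156), so the pod is sound and stays. The gauge sits in its dish and fork. I'll check the pod is undisturbed, then hand in.

```bash
python3 - <<'E'
from h import *
sc,d=robot.grab_frame("scene");d0=np.load("scene_d.npy")
r={}
for n,D in(("before",d0),("after",d)):
    P,u,v=pts("scene",D);m=(P[:,0]>.40)&(P[:,0]<.48)&(P[:,1]>-.265)&(P[:,1]<-.18)&(P[:,2]>.066);q=P[m];print(n,q.mean(0).round(4),q.min(0).round(4),q.max(0).round(4),len(q))
a=cv2.imread("scene.png").astype(int);D=np.abs(a-sc).sum(2)[100:160,250:300];print("diff px",(D>120).sum(),D.max())
ok=(D>150).sum()<15
print(ok)
if ok: print(robot.close_job())
E
```

```text
before [ 0.4448 -0.2227  0.0752] [ 0.4211 -0.2487  0.0667] [ 0.4665 -0.2027  0.1013] 151
after [ 0.4496 -0.2313  0.0787] [ 0.4261 -0.2468  0.0699] [ 0.4661 -0.2162  0.102 ] 68
diff px 604 335
False
```

>>> step_arm([
  [[0,0,0.5],0,70],
  [[-0.1,-0.4,0.5],0,70],
  [[-0.22,-0.8,0.06],0,70],
  [[-0.22,-0.8,0],0,70],
  [[-0.22,-0.8,0],0,70],
  [[-0.22,-0.8,0],0,70],
  [[-0.22,-0.8,0],0,70],
  [[-0.22,-0.8,0],0,70],
])

```text
t: 20.65
eef_pos: [0.4809, -0.0505, 0.203]
tool_rot: [0.994, 0.112, -0.0, -0.0]
force: [0.5, 0.3, 0.4]
gripper_width: 0.0699
grasp_force: 0.0
```

>>> step_arm([
  [[-0.22,-0.8,0],0,70],
  [[-0.22,-0.8,0],0,70],
  [[-0.22,-0.8,0],0,70],
  [[-0.22,-0.8,0],0,70],
  [[-0.1,-0.3,0],0,70],
  [[0,0,0],0,70],
  [[0,0,0],0,70],
  [[0,0,0],0,70],
])

```text
t: 21.45
eef_pos: [0.4333, -0.2232, 0.203]
tool_rot: [0.994, 0.112, -0.0, -0.0]
force: [0.2, -0.1, -0.2]
gripper_width: 0.0702
grasp_force: 0.0
```

```bash
python3 - <<'E'
from h import *
s=robot.sense();print(s["t"],s["eef_pos"])
i=robot.camera_info("wrist");im,d=robot.grab_frame("wrist")
z=dict(np.load("w1.npz"))
for n,D,I in(("before",z["d"],z),("after",d,i)):
    P,u,v=pts("wrist",D,info=I)
    def box(x0,x1,y0,y1,z0,z1): return P[(P[:,0]>x0)&(P[:,0]<x1)&(P[:,1]>y0)&(P[:,1]<y1)&(P[:,2]>z0)&(P[:,2]<z1)]
    for nm,y in(("pod",-.226),("capped",-.311)):
        l=box(.40,.48,y-.035,y+.035,.069,.079);A=np.c_[l[:,:2]-l[:,:2].mean(0),np.ones(len(l))];f=np.linalg.lstsq(A,l[:,2],rcond=None)[0]
        t=box(.41,.475,y-.03,y+.03,.094,.108)
        print(n,nm,"lid",np.round(cv2.minEnclosingCircle(l[:,:2].astype(np.float32))[0],4),l[:,2].mean().round(4),"tilt deg",np.degrees(f[:2]).round(1),"tip",t.mean(0).round(4),len(l))
sc,ds=robot.grab_frame("scene");P,u,v=pts("scene",ds)
m=(P[:,0]>.46)&(P[:,0]<.65)&(P[:,1]>.15)&(P[:,1]<.26)&(P[:,2]>.05);print("gauge top z",P[m][:,2].max() if m.any() else None,m.sum())
cv2.imwrite("pics/w9.png",np.hstack([cv2.resize(im[100:240,190:410],(440,280)),cv2.resize(sc[230:300,250:330],(320,280),interpolation=cv2.INTER_CUBIC)]))
E
```

```text
21.45 [ 0.43330128 -0.22319977  0.20302799]
before pod lid [ 0.4395 -0.2268] 0.0737 tilt deg [ 0.1 -0.2] tip [ 0.4417 -0.2297  0.0994] 2375
before capped lid [ 0.4433 -0.3115] 0.0736 tilt deg [-0.5 -0.5] tip [ 0.4436 -0.3063  0.1004] 2167
after pod lid [ 0.4394 -0.2264] 0.0737 tilt deg [-0.1 -0.1] tip [ 0.4416 -0.2296  0.0992] 2383
after capped lid [ 0.4432 -0.3114] 0.0736 tilt deg [-0.8 -0.5] tip [ 0.4435 -0.3062  0.1004] 2178
gauge top z 0.05797420536726705 62
```

View pics/w9.png

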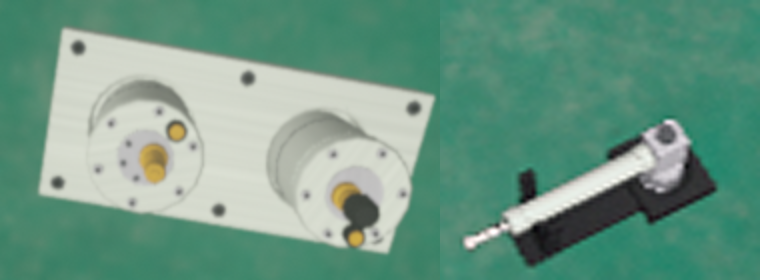

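Both pods sit upright in their nests as before (bare stem at crop px (152,160), cap at (360,210)). The gauge is in its rest with the rod out at (480,238).

```bash
python3 -c "
from workcell import robot
print(robot.close_job())"
```

```text
the job is handed in; nothing more can be done
None
```

The job is handed in: pressed home with about 14 N, the gauge's rod stopped at about 25 mm with its thick ring out, so the pod is sound and stays in its nest, and the gauge is back in its rest with the rod out.

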